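# Clear the view and hold the inspection mirror on the datum ball

## Robot

A 6-joint arm with a two-finger parallel gripper is mounted at the origin on a cart in front of the work surface, level with it; the furniture and walls round the work are solid. World frame = base frame: x ahead of the robot, y to its left, z up, the work surface at z = 0. Lengths are in mm, angles in rad, forces in N, time in s.
With the tool pointing down it reaches from about 250 to 725 mm from the base axis. Payload 9.7 kg.
Tool frame: the origin (TCP) lies at the very end of the fingers, on their centre line; the grasp point (between the pads) lies 19 mm behind it (arm.pinch_z is the distance from the TCP to the grasp point, in mm); y points along the fingers, x is the direction in which the jaws open and shut, and the axes are right-handed (so a half turn about y gives the same grasp; the last joint's range is limited). The gripper opens to 85 mm and grips with 20 to 120 N. Pads are 22 mm wide; open, the fingers measure 114 mm over their backs; the gripper's body (76 mm by 85 mm) begins 54 mm behind the grasp point. The pads swing forward as they close: fully open they stand 13 mm farther back than shut.
Start: joints at [1.325, 0.087, 0.176, 1.66, 0, 1.571], TCP at [133.83, 533.466, 231.284] pointing down, gripper open.
Joint ranges: [-3.13, 3.13], [-0.85, 1.81], [-1.15, 1.24], [-2.2, 2.28], [-1.44, 1.52], [-3.14, 3.14]. Speed limits (rad/s): [2.22, 2.22, 2.57, 3.14, 3.14, 3.14].

## Interface

Orientations are given as a 3x3 rotation matrix whose columns are the frame's x, y, z axes.
In Python, from plant import arm, optics, workorder gives the robot as it stands.
- The arm moves only by the tool jog_arm, never from a script. Its argument "plan" is text: rows parted by semicolons, each of 7 numbers parted by spaces: the shift along the world's x, y, z in cm, then the turn, a rotation vector about the world's x, y, z in degrees, then the finger opening in cm, from 0 to 8.54. A call has exactly 8 rows; each row shifts and turns the pose as measured when the row begins; what a row does not reach is not made up. A row lasts 1/10 s, in which the tool goes at most 50 mm and 8.59 degrees, less where a joint would pass 70% of its speed; a pose out of reach is approached as far as the arm can. A call is refused whole if a number of a shift passes 5 or a number of a turn 8.59, either way. A call with a gripper value outside its range is refused whole. The fingers move at their own pace and stop on an object; the grip force is fixed at half the most. Time passes only in rows, so rows that do not move let the fingers close, or fill a call up. It gives the time, the measured TCP pose, the force and the opening at its end, in the units of the state.
- arm.state(): the state, without advancing time (a new reading comes with each control period).
- optics.snapshot(name): name is "scene" or "top" or "wrist"; returns a dict with "pixels" (384x512x3 uint8, red, green, blue), "fx", "fy", "cx", "cy" (pixels), "extrinsics" (4x4, takes a point from world to camera coordinates). Camera axes: x right, y down, z forward; pixel columns grow to the right and rows downward; lengths in mm; the calibration is good to about 2 mm. A picture is of the moment at which its call begins. There is no depth.
- workorder.job_done(): hands the job in, once; it reports no verdict.
The state is a dict: "t": time; "qpos": joint angles; "joint_velocities": joint speeds; "joint_efforts": joint torques, N m; "tcp_pos": TCP position; "ee_rot": TCP orientation; "force": force on the tool from outside, world axes, zero at the start; "wrist_torque": the same for the moment, N m; "grip_width": finger opening in mm.
Only numpy, scipy, OpenCV 4.12 (cv2) and the standard library are available. Lean on these libraries where they do the work, as an engineer would, in place of code of your own. Each camera call takes 0.05 s, during which the arm holds its last target.

## Task

A V-block and a setting block have been left in front of the inspection mirror, where they get in the way of its view: put each into the bin that already holds a part of its own kind and let go of it. Then take the thumb bar on top of the spring-return mirror and turn it until the little datum ball on the short post appears, by reflection, in the middle of the mirror to the bench camera, and finish while still gripping the bar and holding that angle, because the mirror springs back if let go. Leave the gear, the angle bracket and the tape roll alone.

Things in the scene. Friction and masses are not known exactly. Their poses are not given: they have to be found in the camera images.
- v_part: loose V-block, plain steel, 40 (its x) x 45 (its y) x 36 mm high with a V groove on top running along its x; pinch it across its two flat y faces (45 mm apart). Origin: centre of its underside, z up. About 0.3 to 0.45 kg
- s_part: loose setting block, plain steel plate standing on edge, 25 (its x) x 75 (its y) x 50 mm high; pinch it across its two large x faces (25 mm apart). Origin: centre of its underside, z up. About 0.5 to 0.8 kg
- v_bin: fixed open grey bin 130 (its x) x 160 (its y) x 40 mm high, walls and floor 4 mm, origin at the centre of its underside. A second V-block (40 x 45 x 36 mm) is fastened on its floor as a pattern, centred 48 mm to the +y side (left); the rest of the floor, about its centre and -y half, is empty and takes the loose V-block. The two bins are equal and may stand either way round
- s_bin: fixed open grey bin equal to the other one (130 x 160 x 40 mm, walls and floor 4 mm, origin at the centre of its underside). A second setting block is fastened on its floor as a pattern, long side along the bin's x, 25 mm thick along y, 50 mm high, centred 48 mm to the +y side (left); the centre and -y half of the floor are empty and take the loose setting block
- mirror_unit: fixed inspection unit: aluminium base plate 70 (its x) x 215 (its y) mm, 8 mm thick, with a grey bench camera at its -y end and the mirror near its +y end. Origin: under the mirror's upright pivot axis at table height, z up. The camera lens looks along the unit's +y straight at the pivot, 34 mm above the table
- lens (a point): front of the camera lens, 100 mm from the pivot axis on the unit's -y side, 34 mm above the table
- mirror_centre (a point): middle of the mirror's reflecting face, on the pivot axis, 34 mm above the table. Its x axis is the normal of the reflecting face, z up. The mirror is 60 mm wide and 50 mm high in a dark frame that turns about the upright pivot
- thumb_bar (a point): middle of the upright aluminium thumb bar on top of the mirror, on the pivot axis, 85 mm above the table; its x axis is across the bar (12 mm thick, pinch here), its y axis along the bar (40 mm long, parallel to the mirror's face). The bar's metal reaches from 68 to 100 mm above the table, nothing is near it. The bar turns with the mirror, so turning the gripper about the pivot turns the mirror by the same angle
- mirror (a joint): angle of the mirror about its pivot, rad, 0 at rest, growing counter-clockwise seen from above, stops at -0.1 and 1.0. A spring of 0.12 N m per rad pulls it back to 0. At 0 the normal of the reflecting face points 1.235 rad clockwise of the unit's x axis; the needed angle lies between about 0.25 and 0.7
- sight_line: not a solid thing: the camera's line of sight after the mirror. Origin on the pivot axis at 34 mm height, x axis along the reflected sight, away from the mirror. It turns twice as far as the mirror; at mirror angle 0 it points 0.9 rad clockwise of the unit's x axis. The ball appears in the middle of the mirror when this x axis runs through it
- target_ball (a point): centre of the steel datum ball (18 mm diameter) on a short fixed post on the table, 34 mm above the table, 0.22 to 0.28 m from the pivot on the far side of the loose parts
- gear: bystander: spur gear 60 mm across, 20 mm high, lying on the table; leave it alone
- bracket_part: bystander: small angle bracket 36 x 50 x 40 mm; leave it alone
- tape_roll: bystander: roll of tape 68 mm across, 18 mm high; leave it alone

How it is judged (in metres and radians):
On the way, in this order (a step that is already met when the one before it is completed fails the run):
1. both parts lie released in the bins of their own kinds (x of v_part in the frame of v_bin between -0.058 and 0.058 m and y of v_part in the frame of v_bin between -0.074 and 0.074 m and z of v_part in the frame of v_bin below 0.03 m and linear speed of each of v_part, s_part below 0.03 m/s and x of s_part in the frame of s_bin between -0.058 and 0.058 m and y of s_part in the frame of s_bin between -0.074 and 0.074 m and z of s_part in the frame of s_bin below 0.03 m and contact force between the fingers and v_part below 0.05 N and contact force between the fingers and s_part below 0.05 N), for 0.2 s.
2. the gripped mirror shows the ball to the camera (y of target_ball in the frame of sight_line between -0.02 and 0.02 m and x of target_ball in the frame of sight_line above 0.1 m and velocity of joint mirror between -0.05 and 0.05 rad/s and contact force between the fingers and mirror above 1 N), for 0.3 s.
At the end, for the whole second after the job is handed in: Each loose part rests released on the floor of its own kind's bin (origin under 30 mm above the bin's underside); the reflected line of sight passes within 20 mm to the side of the ball's centre; the mirror is still (under 0.05 rad/s) and the fingers press on it with over 1 N (all of step 2 and x of v_part in the frame of v_bin between -0.058 and 0.058 m and y of v_part in the frame of v_bin between -0.074 and 0.074 m and z of v_part in the frame of v_bin below 0.03 m and linear speed of each of v_part, s_part below 0.03 m/s and x of s_part in the frame of s_bin between -0.058 and 0.058 m and y of s_part in the frame of s_bin between -0.074 and 0.074 m and z of s_part in the frame of s_bin below 0.03 m); the arm keeps its last pose, push and grip.
It fails at once if a bystander (gear, bracket or tape roll) is moved more than 20 mm (distance of any of gear, bracket_part, tape_roll from where it was at the start of the episode above 0.02 m).
It also fails if it takes over 58 s, if anything falls off the work surface, if the arm or the gripper's body presses on something with over 40 N, if the wrist force passes 120 N, or if a joint passes its speed limit or range.

## Working session

There is one attempt and no reset: what is moved stays moved. The work goes in short steps, Python scripts to look and compute and a tool call to move; the robot and the scene stay as the last step left them, time stands still between calls to the robot, and variables do not carry over. Pictures are saved under pics/ and viewed, and the job is handed in when it is done.

Besides the shell and the picture viewer there is one more tool, called as name(argument=value, ...) on one line, values as JSON. jog_arm: Moves the arm, as the interface text tells. Its arguments: {"type":"object","properties":{"plan":{"type":"string"}},"required":["plan"]}

```bash
ls; mkdir -p pics; python3 - <<'E'
from plant import arm, optics, workorder
import cv2
print(arm.state())
for n in ["scene","top","wrist"]:
    s=optics.snapshot(n)
    cv2.imwrite(f"pics/{n}0.png",cv2.resize(s["pixels"][:,:,::-1],None,fx=1.5,fy=1.5,interpolation=cv2.INTER_CUBIC))
    print(n,s["fx"],s["fy"],s["cx"],s["cy"],s["extrinsics"].round(4).tolist())
E
```

```text
pics
{'t': 0.0, 'qpos': array([1.32503290e+00, 8.74550275e-02, 1.75136145e-01, 1.65979048e+00,
       1.67011773e-06, 1.57081410e+00]), 'joint_velocities': array([ 0.00036891, -0.00017233,  0.0012014 ,  0.00100206, -0.00094384,
        0.0007671 ]), 'joint_efforts': array([-5.74844016e-04, -5.20390248e+01,  4.64801788e+01,  1.65508571e-02,
       -1.26087725e-04, -2.62876756e-05]), 'tcp_pos': array([133.75811395, 533.25553962, 230.58687198]), 'ee_rot': array([[ 2.43313909e-01, -3.21076177e-04, -9.69947544e-01],
       [ 9.69946709e-01, -1.27317013e-03,  2.43314121e-01],
       [-1.31303061e-03, -9.99999138e-01,  1.64677933e-06]]), 'force': array([-0.02509281,  0.03613504, -0.52943455]), 'wrist_torque': array([-0.00854998, -0.01536048, -0.03209236]), 'grip_width': 85.25186763087846}
scene 387.16586874048846 387.16586874048846 258.9948570535955 188.01289681084023 [[0.5435, -0.8394, -0.0007, -363.4358], [-0.508, -0.3283, -0.7963, 306.0497], [0.6682, 0.4331, -0.6049, 1041.8799], [0.0, 0.0, 0.0, 1.0]]
top 419.5318092844596 419.5318092844596 258.079647750599 191.03755825856265 [[0.0105, -0.9999, -0.0135, -67.7226], [-0.9978, -0.0096, -0.0659, 576.0249], [0.0658, 0.0141, -0.9977, 1311.3044], [0.0, 0.0, 0.0, 1.0]]
wrist 297.51478451492846 297.51478451492846 254.2007763503075 197.30576144341947 [[0.2425, 0.9701, -0.001, -549.8275], [0.93, -0.2322, 0.2849, -36.7913], [0.2762, -0.07, -0.9586, 379.2935], [0.0, 0.0, 0.0, 1.0]]
```

View pics/top0.png

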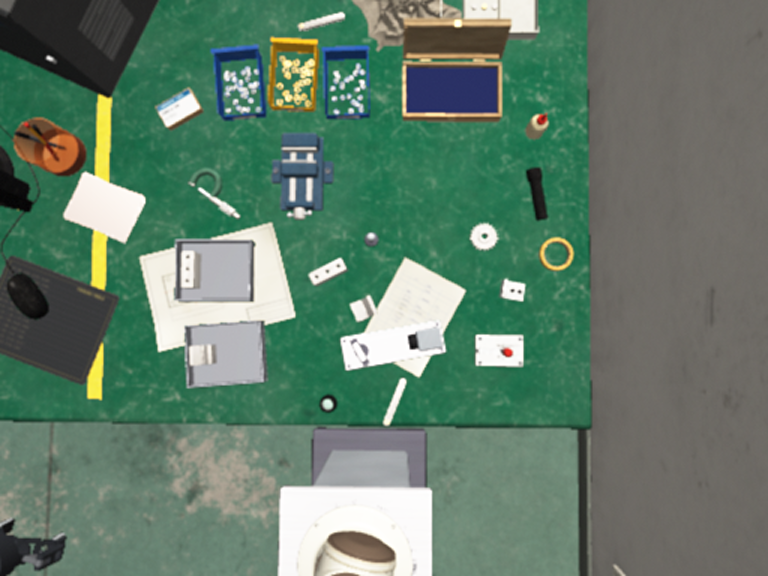

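View pics/scene0.png

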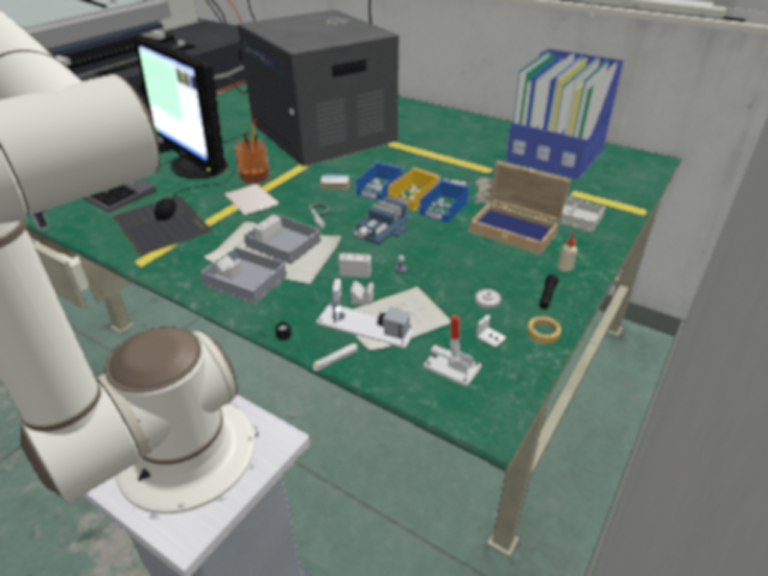

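View pics/wrist0.png

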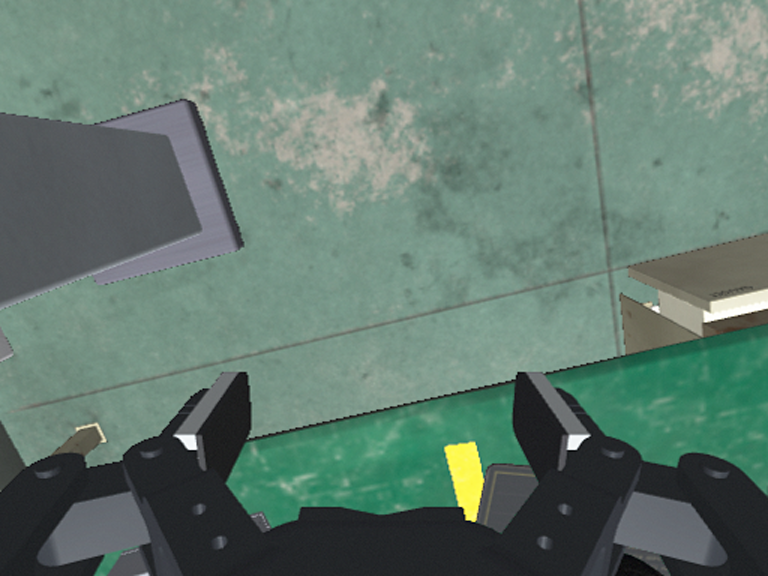

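```bash
cat > h.py <<'E'
from plant import arm, optics, workorder
import cv2, numpy as np
def ray(s,u,v,z):
    E=s["extrinsics"];R=E[:3,:3];t=E[:3,3]
    d=R.T@np.array([(u-s["cx"])/s["fx"],(v-s["cy"])/s["fy"],1]);c=-R.T@t
    return (c+d*(z-c[2])/d[2])
def proj(s,p):
    q=s["extrinsics"][:3,:3]@np.array(p,float)+s["extrinsics"][:3,3]
    return np.array([s["fx"]*q[0]/q[2]+s["cx"],s["fy"]*q[1]/q[2]+s["cy"]])
def crop(s,u0,v0,u1,v1,k,name):
    im=s["pixels"][v0:v1,u0:u1,::-1]
    im=cv2.resize(im,None,fx=k,fy=k,interpolation=cv2.INTER_CUBIC)
    for u in range((u0//10+1)*10,u1,10):
        cv2.putText(im,str(u),(int((u+.5-u0)*k)-10,10),0,.35,(0,255,255),1); cv2.line(im,(int((u+.5-u0)*k),12),(int((u+.5-u0)*k),18),(0,255,255),1)
    for v in range((v0//10+1)*10,v1,10):
        cv2.putText(im,str(v),(0,int((v+.5-v0)*k)+4),0,.35,(0,255,255),1); cv2.line(im,(24,int((v+.5-v0)*k)),(30,int((v+.5-v0)*k)),(0,255,255),1)
    cv2.imwrite(name,im)
E
python3 - <<'E'
from h import *
s=optics.snapshot("top")
crop(s,200,145,305,260,5,"pics/tA.png")
crop(s,105,145,195,265,5,"pics/tB.png")
s=optics.snapshot("scene")
crop(s,205,155,305,235,7,"pics/sA.png")
crop(s,125,130,230,210,7,"pics/sB.png")
E
```

```text
(no output)
```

View pics/tA.png

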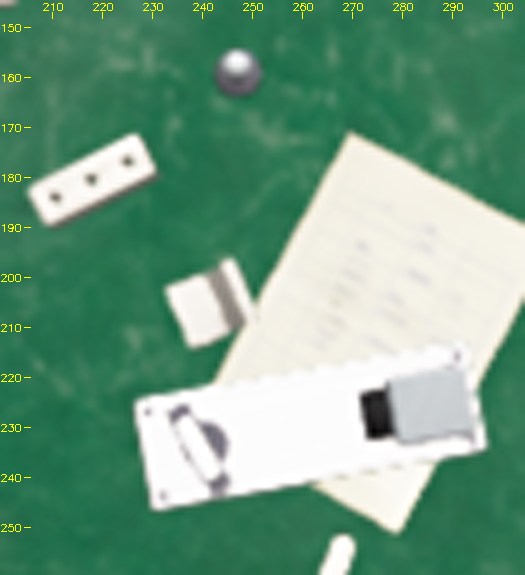

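View pics/tB.png

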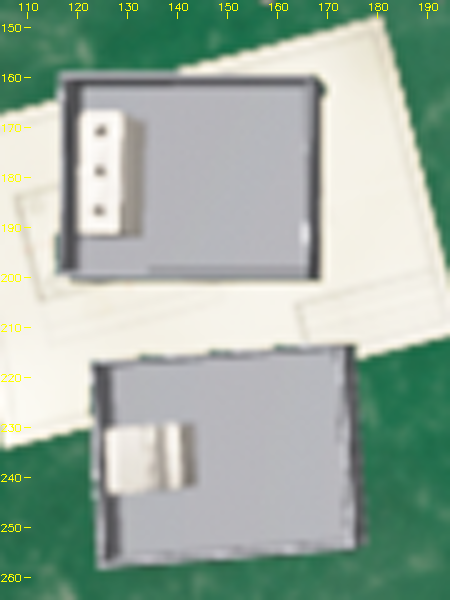

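View pics/sA.png

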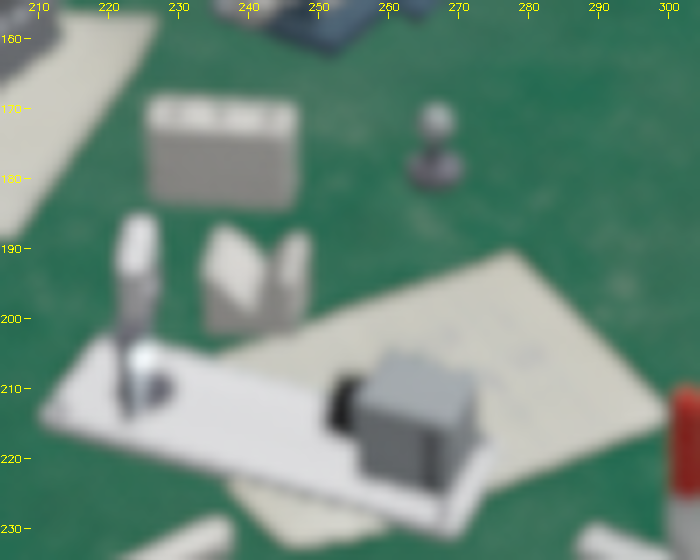

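View pics/sB.png

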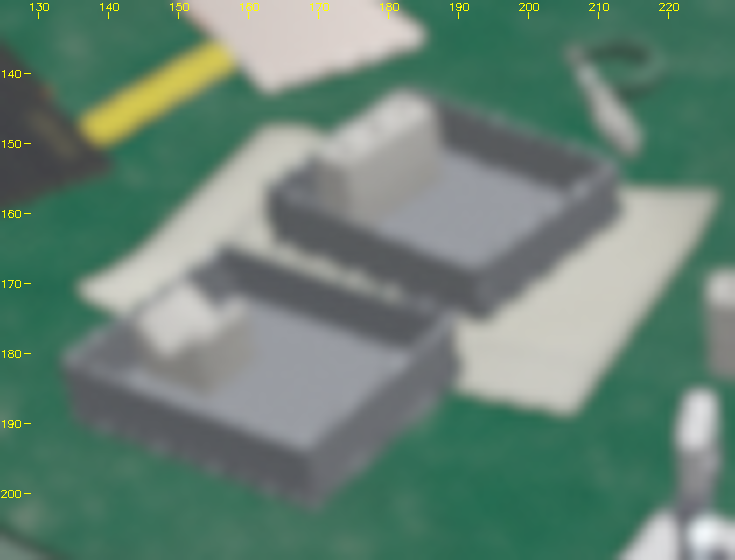

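```bash
python3 - <<'E'
from h import *
s=optics.snapshot("top");c=optics.snapshot("scene")
for z in s,c: print(-z["extrinsics"][:3,:3].T@z["extrinsics"][:3,3])
def P(n,l,z,S=s):
    print(n,[ray(S,u,v,z)[:2].round(1).tolist() for u,v in l])
P("plate",[(226.5,224),(293,213.5),(297,234),(230,246)],8)
P("bar",[(236,228.5),(243.5,241.5)],100)
P("s",[(205,183),(226.5,171.3),(231,178.3),(209.5,190)],50)
P("v",[(232.5,203),(246,196.5),(250.5,207.5),(237.5,214)],36)
P("ball",[(247,158)],34);P("ballc",[(267,172)],34,c)
P("sbin",[(117,159),(168.5,160.5),(168.5,200.5),(117,199.5)],40)
P("vbin",[(123.5,217),(175,213.5),(177.5,254),(125,258)],40)
P("spat",[(121,167),(130,167),(130,191),(121,191)],50)
P("vpat",[(126,230),(140,230),(141,242),(126,243)],36)
P("sc s",[(225.5,169),(246.5,170),],50,c)
P("sc s bot",[(227,184),(246,185),],0,c)
P("sc v",[(203.5,202),(247,202)],0,c)
P("sc bar",[(224.5,187)],100,c)
E
```

```text
[ 489.19959113  -80.72076704 1345.39144722]
[-343.20767103 -655.84089888  873.69721283]
plate [[471.3, 37.6], [506.8, -173.6], [442.1, -186.6], [401.9, 25.4]]
bar [[459.6, 1.1], [421.6, -21.6]]
s [[598.0, 102.6], [635.1, 36.4], [613.4, 22.1], [576.4, 88.3]]
v [[537.3, 17.4], [558.0, -24.6], [523.8, -39.1], [503.1, 1.3]]
ball [[679.6, -26.2]]
ballc [[685.1, -25.6]]
sbin [[672.1, 383.1], [668.7, 220.3], [543.0, 217.2], [544.5, 378.9]]
vbin [[490.1, 356.7], [502.6, 195.9], [377.5, 185.2], [363.3, 348.0]]
spat [[645.7, 366.2], [645.9, 338.0], [570.9, 335.7], [570.6, 363.7]]
vpat [[449.7, 348.9], [450.1, 305.1], [412.9, 300.9], [409.3, 347.7]]
sc s [[597.6, 104.0], [635.0, 33.9]]
sc s bot [[577.3, 85.0], [611.1, 21.1]]
sc v [[445.6, 91.0], [529.7, -39.2]]
sc bar [[454.1, -2.8]]
```

jog_arm(plan="2.8 -3.9 -0.3 0 0 3 8.5;2.8 -3.9 -0.3 0 0 3 8.5;2.8 -3.9 -0.3 0 0 3 8.5;2.8 -3.9 -0.3 0 0 3 8.5;2.8 -3.9 -0.3 0 0 3 8.5;2.8 -3.9 -0.3 0 0 3 8.5;2.8 -3.9 -0.3 0 0 3 8.5;2.8 -3.9 -0.3 0 0 3 8.5")

```text
t: 1.15
tcp_pos: [360.0, 213.4, 204.6]
ee_rot: [[-0.198, 0.002, -0.98], [0.98, 0.0, -0.198], [-0.0, -1.0, -0.002]]
force: [1.1, 1.4, -0.0]
grip_width: 84.9
```

jog_arm(plan="2.8 -3.7 -0.7 0 0 2.3 8.5;2.8 -3.7 -0.7 0 0 2.3 8.5;2.8 -3.7 -0.7 0 0 2.3 8.5;2.8 -3.7 -0.7 0 0 2.3 8.5;2.8 -3.7 -0.7 0 0 2.3 8.5;2.8 -3.7 -0.7 0 0 2.3 8.5;0 0 0 0 0 0 8.5;0 0 0 0 0 0 8.5")

```text
t: 1.95
tcp_pos: [535.0, -25.1, 160.7]
ee_rot: [[-0.43, 0.005, -0.903], [0.903, 0.003, -0.43], [0.0, -1.0, -0.005]]
force: [-0.5, 0.4, 0.8]
grip_width: 84.8
```

```bash
python3 - <<'E'
from h import *
st=arm.state();print(st["qpos"].round(3),st["tcp_pos"].round(1),st["ee_rot"][:,0].round(4))
s=optics.snapshot("wrist")
im=s["pixels"][:,:,::-1].copy()
cv2.imwrite("pics/w1.png",cv2.resize(im,None,fx=1.5,fy=1.5,interpolation=cv2.INTER_CUBIC))
print(s["extrinsics"].round(4).tolist())
E
```

```text
[-0.048  0.033 -0.017  1.516  0.003 -0.493] [535.  -25.1 160.7] [-4.303e-01  9.027e-01  3.000e-04]
[[-0.431, 0.9023, 0.0005, 252.5157], [0.8636, 0.4123, 0.2902, -469.0955], [0.2616, 0.1255, -0.957, 174.6481], [0.0, 0.0, 0.0, 1.0]]
```

View pics/w1.png

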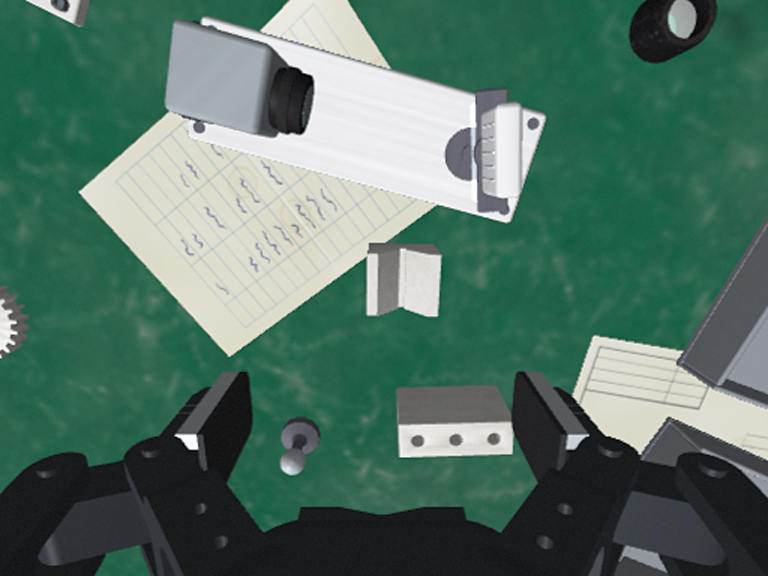

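```bash
python3 - <<'E'
from h import *
s=optics.snapshot("wrist")
def P(n,l,z):
    a=np.array([ray(s,(u+.5)/1.5-.5,(v+.5)/1.5-.5,z)[:2] for u,v in l]);print(n,a.round(1).tolist(),"mean",a.mean(0).round(1))
    if len(a)==4:
        for i in range(4):
            d=a[(i+1)%4]-a[i];print("   len",np.hypot(*d).round(1),"ang",np.degrees(np.arctan2(d[1],d[0])).round(1))
P("v",[(368,244),(441,246),(439,318),(366,317)],36)
P("s",[(397,423),(512,421),(514,455),(398,458)],50)
P("ball",[(292,461)],34)
P("plate",[(546,115),(510,222),(189,135),(205,18)],8)
P("bar",[(499,103),(521,103),(520,197),(497,197)],100)
im=s["pixels"][:,:,::-1]
cv2.imwrite("pics/w1b.png",cv2.resize(im[130:330,110:370],None,fx=3,fy=3,interpolation=cv2.INTER_CUBIC))
cv2.imwrite("pics/w1c.png",cv2.resize(im[50:160,270:370],None,fx=5,fy=5,interpolation=cv2.INTER_CUBIC))
E
```

```text
v [[514.9, -42.6], [497.0, -2.3], [538.4, 18.1], [557.8, -24.0]] mean [527.  -12.7]
   len 44.1 ang 114.0
   len 46.2 ang 26.2
   len 46.3 ang -65.3
   len 46.7 ang -156.5
s [[610.5, 23.2], [577.0, 89.7], [598.7, 104.0], [634.1, 35.6]] mean [605.1  63.1]
   len 74.4 ang 116.7
   len 26.0 ang 33.3
   len 77.1 ang -62.7
   len 26.7 ang -152.4
ball [[679.3, -25.4]] mean [679.3 -25.4]
plate [[400.1, 23.6], [466.3, 36.8], [505.9, -170.8], [440.7, -182.8]] mean [453.2 -73.3]
   len 67.6 ang 11.3
   len 211.3 ang -79.2
   len 66.3 ang -169.6
   len 210.4 ang 101.1
bar [[425.8, -21.5], [421.8, -13.2], [455.4, 6.3], [459.8, -3.0]] mean [440.7  -7.9]
   len 9.2 ang 115.6
   len 38.8 ang 30.1
   len 10.2 ang -64.4
   len 38.7 ang -151.4
```

View pics/w1b.png

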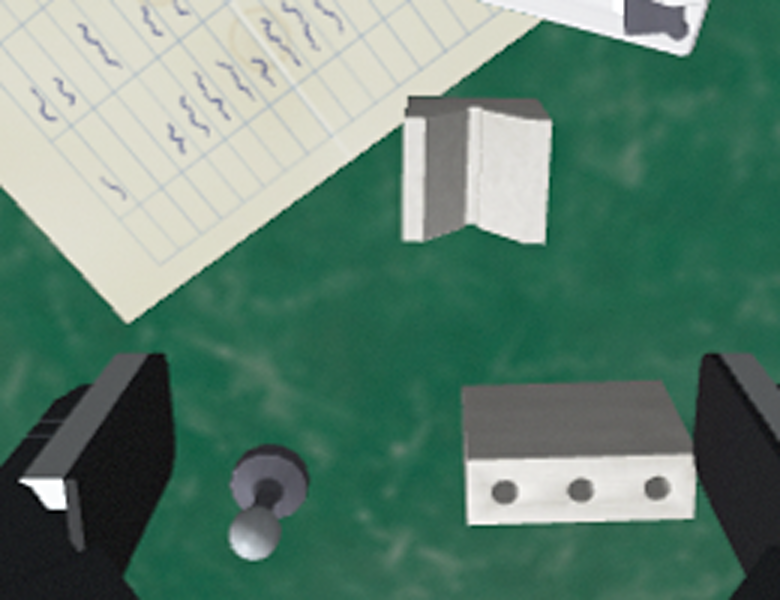

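View pics/w1c.png

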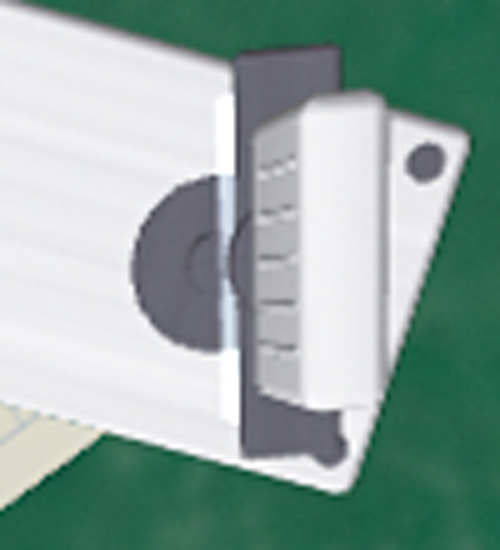

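```bash
python3 - <<'E'
from h import *
s=optics.snapshot("wrist")
def P(n,l,z):
    a=np.array([ray(s,u,v,z)[:2] for u,v in l]);print(n,a.round(1).tolist(),"mean",a.mean(0).round(1))
    if len(a)==4:
        for i in range(4):
            d=a[(i+1)%4]-a[i];print("   len",np.hypot(*d).round(1),"ang",np.degrees(np.arctan2(d[1],d[0])).round(1))
P("v",[(244.5,169.2),(293.2,169.8),(291.8,211),(243.8,210.5)],36)
P("bar",np.array([(302,100),(385,100),(383,410),(302,406)])/5+[269.6,49.6],100)
E
```

```text
v [[520.7, -39.8], [502.0, 0.5], [537.9, 18.0], [557.2, -23.5]] mean [529.4 -11.2]
   len 44.5 ang 114.9
   len 39.9 ang 25.9
   len 45.7 ang -65.0
   len 40.0 ang -155.9
bar [[426.8, -21.9], [422.2, -12.5], [455.5, 7.0], [459.7, -3.0]] mean [441.   -7.6]
   len 10.5 ang 115.6
   len 38.5 ang 30.4
   len 10.9 ang -67.1
   len 38.0 ang -150.1
```

jog_arm(plan="-0.55 1.4 -2.0 0 0 -0.4 8.5;0 0 -3.5 0 0 0 8.5;0 0 -3.5 0 0 0 8.5;0 0 -3 0 0 0 8.5;0 0 -2 0 0 0 8.5;0 0 -1 0 0 0 8.5;0 0 0 0 0 0 8.5;0 0 0 0 0 0 8.5")

```text
t: 2.9
tcp_pos: [527.5, 0.1, 13.4]
ee_rot: [[-0.437, 0.017, -0.899], [0.899, 0.003, -0.437], [-0.005, -1.0, -0.017]]
force: [0.3, -0.4, 0.6]
grip_width: 85.2
```

jog_arm(plan="0.2 -1.1 -0.5 0 0.9 0 8.5;0 0 0 0 0 0 8.5;0 0 0 0 0 0 5;0 0 0 0 0 0 4;0 0 0 0 0 0 3.5;0 0 0 0 0 0 3.5;0 0 0 0 0 0 3.5;0 0 0 0 0 0 3.5")

```text
t: 3.7
tcp_pos: [532.4, -11.9, 12.4]
ee_rot: [[-0.437, 0.007, -0.9], [0.9, 0.003, -0.437], [0.0, -1.0, -0.008]]
force: [-0.1, -1.0, 0.8]
grip_width: 43.8
```

jog_arm(plan="0 0 2 0 0 0 3.5;0 0 3.5 0 0 0 3.5;0 0.5 3 0 0 0 3.5;-0.8 3 0.5 0 0 7 3.5;-1 3.2 0 0 0 8 3.5;-1 3.2 0 0 0 8 3.5;-1 3.2 0 0 0 8 3.5;-1 3.2 0 0 0 8 3.5")

```text
t: 4.5
tcp_pos: [479.2, 152.7, 100.7]
ee_rot: [[-0.912, -0.004, -0.409], [0.409, 0.0, -0.912], [0.004, -1.0, 0.001]]
force: [0.3, -0.5, -3.2]
grip_width: 43.8
```

jog_arm(plan="-1.4 2.8 0 0 0 7 3.5;-1.4 2.8 0 0 0 7 3.5;-1.2 2.5 0 0 0 7 3.5;0 0 0 0 0 6 3.5;0 0 0 0 0 0 3.5;0 0 0 0 0 0 3.5;0 0 0 0 0 0 3.5;0 0 0 0 0 0 3.5")

```text
t: 5.3
tcp_pos: [433.3, 239.0, 96.7]
ee_rot: [[-0.997, -0.01, 0.071], [-0.071, -0.005, -0.997], [0.01, -1.0, 0.004]]
force: [-0.2, 0.2, -3.7]
grip_width: 43.9
```

```bash
python3 - <<'E'
from h import *
st=arm.state();print(st["qpos"].round(3),st["tcp_pos"].round(1),np.degrees(np.arctan2(*st["ee_rot"][[1,0],0])))
s=optics.snapshot("wrist")
cv2.imwrite("pics/w2.png",cv2.resize(s["pixels"][:,:,::-1],None,fx=1.5,fy=1.5,interpolation=cv2.INTER_CUBIC))
E
```

```text
[ 0.504 -0.042 -0.215  1.409  0.    -1.138] [433.3 239.   96.7] -175.9538002041937
```

View pics/w2.png

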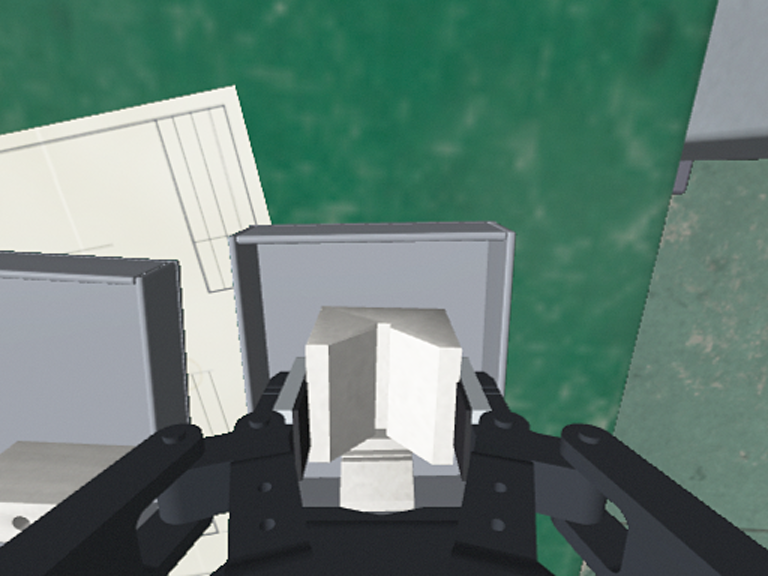

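jog_arm(plan="0.1 0.1 -2 0 0 0 3.5;0 0 -2.5 0 0 0 3.5;0 0 -2 0 0 0 3.5;0 0 -0.8 0 0 0 3.5;0 0 -0.3 0 0 0 3.5;0 0 0 0 0 0 3.5;0 0 0 0 0 0 3.5;0 0 0 0 0 0 3.5")

```text
t: 6.15
tcp_pos: [437.2, 238.7, 21.6]
ee_rot: [[-0.998, -0.005, 0.062], [-0.062, -0.003, -0.998], [0.005, -1.0, 0.002]]
force: [0.4, -0.4, -4.5]
grip_width: 43.5
```

jog_arm(plan="0 0 -0.3 0 0 0 3.5;0 0 0 0 0 0 3.5;0 0 0 0 0 0 5.2;0 0 0 0 0 0 6.2;0 0 0 0 0 0 6.2;0 0 2 0 0 0 6.2;0 0 3.5 0 0 0 6.2;0 0 4 0 0 0 6.2")

```text
t: 6.95
tcp_pos: [436.0, 238.2, 113.9]
ee_rot: [[-0.998, -0.009, 0.062], [-0.062, -0.004, -0.998], [0.009, -1.0, 0.004]]
force: [0.1, 0.8, -0.9]
grip_width: 62.0
```

```bash
python3 - <<'E'
from h import *
s=optics.snapshot("wrist")
cv2.imwrite("pics/w3.png",s["pixels"][:,:,::-1])
E
```

```text
(no output)
```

View pics/w3.png

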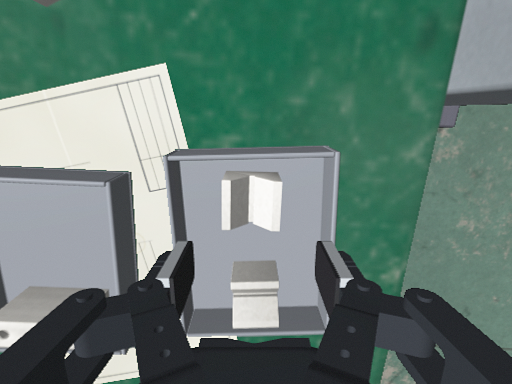

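jog_arm(plan="2.8 -2.9 0 0 0 4 8.5;2.8 -2.9 0 0 0 4 8.5;2.8 -2.9 0 0 0 4 8.5;2.8 -2.9 0 0 0 4 8.5;2.8 -2.9 0 0 0 4 8.5;2.8 -2.9 0 0 0 4 8.5;0 0 0 0 0 0 8.5;0 0 0 0 0 0 8.5")

```text
t: 7.8
tcp_pos: [615.0, 59.5, 126.8]
ee_rot: [[-0.877, 0.01, 0.48], [-0.48, 0.007, -0.877], [-0.012, -1.0, -0.001]]
force: [0.8, 0.8, 0.9]
grip_width: 84.7
```

```bash
python3 - <<'E'
from h import *
st=arm.state();print(st["qpos"].round(3),st["tcp_pos"].round(1),np.degrees(np.arctan2(*st["ee_rot"][[1,0],0])))
s=optics.snapshot("wrist")
cv2.imwrite("pics/w4.png",cv2.resize(s["pixels"][:,:,::-1],None,fx=1.5,fy=1.5,interpolation=cv2.INTER_CUBIC))
E
```

```text
[ 0.094  0.225  0.129  1.465  0.006 -1.978] [615.   59.5 126.8] -151.28392502189445
```

View pics/w4.png

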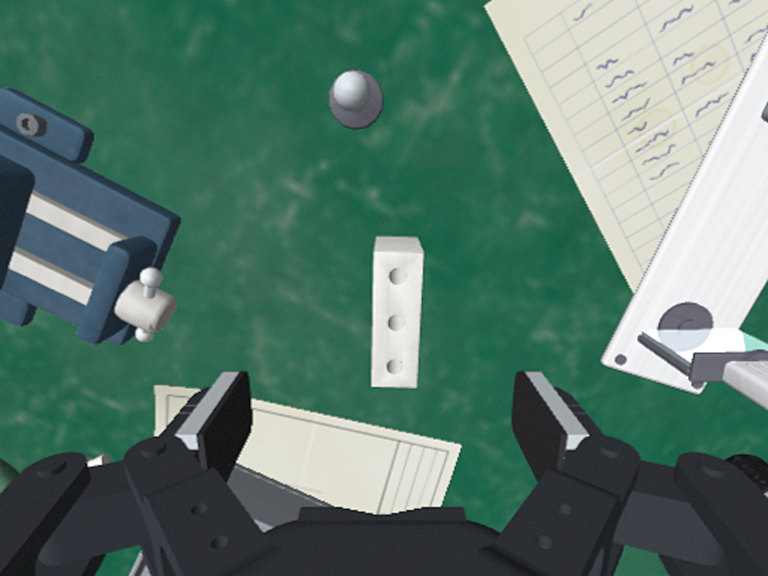

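```bash
python3 - <<'E'
from h import *
s=optics.snapshot("wrist")
def P(n,l,z):
    a=np.array([ray(s,(u+.5)/1.5-.5,(v+.5)/1.5-.5,z)[:2] for u,v in l]);print(n,a.round(1).tolist(),"mean",a.mean(0).round(1))
    if len(a)==4:
        for i in range(4):
            d=a[(i+1)%4]-a[i];print("   len",np.hypot(*d).round(1),"ang",np.degrees(np.arctan2(d[1],d[0])).round(1))
P("s",[(373,251),(423,252),(417,387),(371,387)],50)
P("ball",[(352,91)],34)
E
```

```text
s [[633.4, 35.6], [611.4, 24.0], [576.5, 90.1], [598.5, 102.3]] mean [604.9  63. ]
   len 24.9 ang -152.2
   len 74.7 ang 117.8
   len 25.1 ang 29.1
   len 75.3 ang -62.4
ball [[678.7, -25.6]] mean [678.7 -25.6]
```

jog_arm(plan="-0.9 0.3 -1.5 -0.4 0.6 -0.6 8.5;0 0 -3 0 0 0 8.5;0 0 -3 0 0 0 8.5;0 0 -2 0 0 0 8.5;0 0 -0.8 0 0 0 8.5;0 0 0 0 0 0 8.5;0 0 0 0 0 0 8.5;0 0 0 0 0 0 8.5")

```text
t: 8.7
tcp_pos: [602.7, 70.7, 26.4]
ee_rot: [[-0.879, 0.006, 0.478], [-0.478, 0.001, -0.879], [-0.006, -1.0, 0.002]]
force: [-0.5, 0.8, 0.1]
grip_width: 85.3
```

jog_arm(plan="0.2 -0.75 -0.6 0 0 0 8.5;0 0 -0.6 0 0 0 8.5;0 0 0 0 0 0 6;0 0 0 0 0 0 4;0 0 0 0 0 0 1.5;0 0 0 0 0 0 1.5;0 0 0 0 0 0 1.5;0 0 0 0 0 0 1.5")

```text
t: 9.5
tcp_pos: [606.4, 62.2, 16.2]
ee_rot: [[-0.879, 0.01, 0.477], [-0.477, 0.001, -0.879], [-0.009, -1.0, 0.004]]
force: [-0.2, -0.3, -0.6]
grip_width: 24.4
```

jog_arm(plan="0 0 2 0 0 0 1.5;0 0 3.5 0 0 0 1.5;0 0.3 3 0 0 2 1.5;0 2.5 0.5 0 0 7.6 1.5;0 3.2 0 0 0 7.6 1.5;0 3.2 0 0 0 7.6 1.5;0 3.2 0 0 0 7.6 1.5;0 3.2 0 0 0 7.6 1.5")

```text
t: 10.3
tcp_pos: [600.8, 218.8, 99.9]
ee_rot: [[-0.35, -0.005, 0.937], [-0.937, -0.004, -0.35], [0.005, -1.0, -0.003]]
force: [-0.4, -0.8, -6.6]
grip_width: 24.3
```

Jaw 249.5°; need +20°, and (+6, +53).

jog_arm(plan="0.4 2.5 0 0 0 7 1.5;0.3 1.8 0 0 0 7 1.5;0 0 0 0 0 5 1.5;0 0 0 0 0 0 1.5;0 0 0 0 0 0 1.5;0 0 0 0 0 0 1.5;0 0 0 0 0 0 1.5;0 0 0 0 0 0 1.5")

```text
t: 11.1
tcp_pos: [603.6, 266.8, 91.1]
ee_rot: [[-0.011, -0.015, 1.0], [-1.0, -0.01, -0.011], [0.01, -1.0, -0.015]]
force: [0.5, -0.4, -6.9]
grip_width: 24.1
```

```bash
python3 - <<'E'
from h import *
st=arm.state();print(st["qpos"].round(3),st["tcp_pos"].round(1),np.degrees(np.arctan2(*st["ee_rot"][[1,0],0])))
s=optics.snapshot("wrist")
cv2.imwrite("pics/w5.png",s["pixels"][:,:,::-1])
E
```

```text
[ 0.417  0.362  0.23   1.457 -0.003 -2.714] [603.6 266.8  91.1] -90.60532227033588
```

View pics/w5.png

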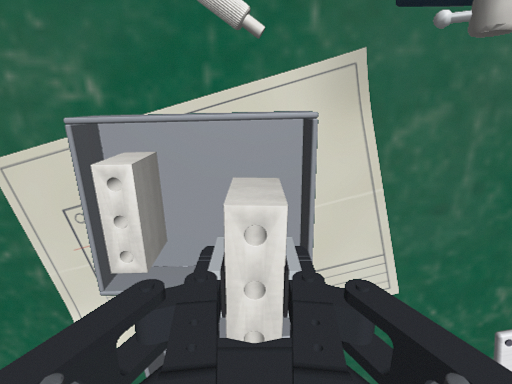

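jog_arm(plan="0.3 0.3 -1.5 0.5 -0.8 0 1.5;0 0 -2.2 0 0 0 1.5;0 0 -1.8 0 0 0 1.5;0 0 -0.6 0 0 0 1.5;0 0 0 0 0 0 1.5;0 0 0 0 0 0 1.5;0 0 0 0 0 0 1.5;0 0 0 0 0 0 1.5")

```text
t: 11.95
tcp_pos: [608.8, 269.1, 33.3]
ee_rot: [[-0.015, 0.005, 1.0], [-1.0, 0.002, -0.015], [-0.002, -1.0, 0.005]]
force: [-0.6, -0.9, -7.1]
grip_width: 24.2
```

jog_arm(plan="0 0 -0.8 0 0 0 1.5;0 0 -0.3 0 0 0 1.5;0 0 0 0 0 0 1.5;0 0 0 0 0 0 1.5;0 0 0 0 0 0 1.5;0 0 0 0 0 0 1.5;0 0 0 0 0 0 1.5;0 0 0 0 0 0 1.5")

```text
t: 12.75
tcp_pos: [609.5, 269.5, 22.7]
ee_rot: [[-0.015, 0.007, 1.0], [-1.0, 0.003, -0.015], [-0.003, -1.0, 0.007]]
force: [-0.0, -0.8, -6.6]
grip_width: 24.1
```

Expect contact near 20–21; lower 2 mm and release to 5 cm, then lift.

jog_arm(plan="0 0 -0.2 0 0 0 1.5;0 0 0 0 0 0 2.5;0 0 0 0 0 0 4;0 0 0 0 0 0 5;0 0 0 0 0 0 5;0 0 2 0 0 0 5;0 0 3.5 0 0 0 5;0 0 4 0 0 0 5")

```text
t: 13.55
tcp_pos: [608.6, 269.1, 115.9]
ee_rot: [[-0.015, 0.004, 1.0], [-1.0, 0.001, -0.015], [-0.001, -1.0, 0.004]]
force: [1.1, 0.8, 0.6]
grip_width: 49.9
```

```bash
python3 - <<'E'
from h import *
s=optics.snapshot("wrist")
cv2.imwrite("pics/w6.png",s["pixels"][:,:,::-1])
E
```

```text
(no output)
```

View pics/w6.png

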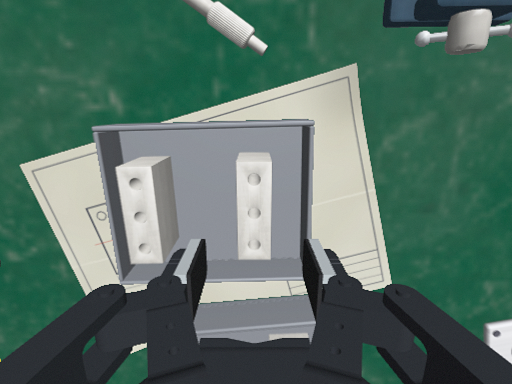

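jog_arm(plan="-0.7 -1.6 1 0 0 -8.5 8.5;-0.7 -1.6 1 0 0 -8.5 8.5;-0.7 -1.6 1 0 0 -8.5 8.5;-0.7 -1.6 1 0 0 -8.5 8.5;-0.7 -1.6 1 0 0 -8.5 8.5;-0.7 -1.6 0 0 0 -8.5 8.5;-0.7 -1.6 0 0 0 -8.5 8.5;-0.7 -1.6 0 0 0 -8.5 8.5")

```text
t: 14.4
tcp_pos: [556.3, 140.5, 184.6]
ee_rot: [[-0.938, 0.025, 0.346], [-0.346, -0.013, -0.938], [-0.019, -1.0, 0.021]]
force: [0.0, 0.3, -0.2]
grip_width: 85.2
```

jog_arm(plan="-0.7 -1.6 0 0 0 -8.5 8.5;-0.7 -1.6 0 0 0 -8.5 8.5;-0.7 -1.6 0 0 0 -8.5 8.5;-0.7 -1.6 0 0 0 -8.5 8.5;-0.7 -1.6 0 0 0 -8.5 8.5;-0.7 -1.6 0 0 0 -8.5 8.5;-0.7 -1.6 0 0 0 -8.5 8.5;-0.7 -1.6 0 0 0 -8.5 8.5")

```text
t: 15.2
tcp_pos: [499.4, 7.6, 189.2]
ee_rot: [[-0.662, 0.007, -0.749], [0.749, -0.033, -0.662], [-0.029, -0.999, 0.017]]
force: [0.1, -0.2, 0.4]
grip_width: 85.0
```

jog_arm(plan="0 0 0 1 0.2 -6 8.5;0 0 0 0.9 0.2 -5 8.5;0 0 0 0 0 0 8.5;0 0 0 0 0 0 8.5;0 0 0 0 0 0 8.5;0 0 0 0 0 0 8.5;0 0 0 0 0 0 8.5;0 0 0 0 0 0 8.5")

```text
t: 16.0
tcp_pos: [499.7, 6.1, 191.8]
ee_rot: [[-0.502, 0.002, -0.865], [0.865, -0.0, -0.502], [-0.001, -1.0, -0.002]]
force: [-0.6, 0.8, -0.1]
grip_width: 84.6
```

```bash
python3 - <<'E'
from h import *
st=arm.state();print(st["qpos"].round(3),st["tcp_pos"].round(1),np.degrees(np.arctan2(*st["ee_rot"][[1,0],0])))
s=optics.snapshot("wrist")
cv2.imwrite("pics/w7.png",cv2.resize(s["pixels"][:,:,::-1],None,fx=1.5,fy=1.5,interpolation=cv2.INTER_CUBIC))
np.savez("w7.npz",**s)
u,v=proj(s,(441,-8,100)).astype(int);print(u,v)
u0,v0=max(u-60,0),max(v-50,0)
crop(s,u0,v0,u0+130,v0+100,6,"pics/w7c.png")
E
```

```text
[ 0.012 -0.047 -0.037  1.579 -0.    -0.514] [499.7   6.1 191.8] 120.1422169923855
275 129
```

View pics/w7.png

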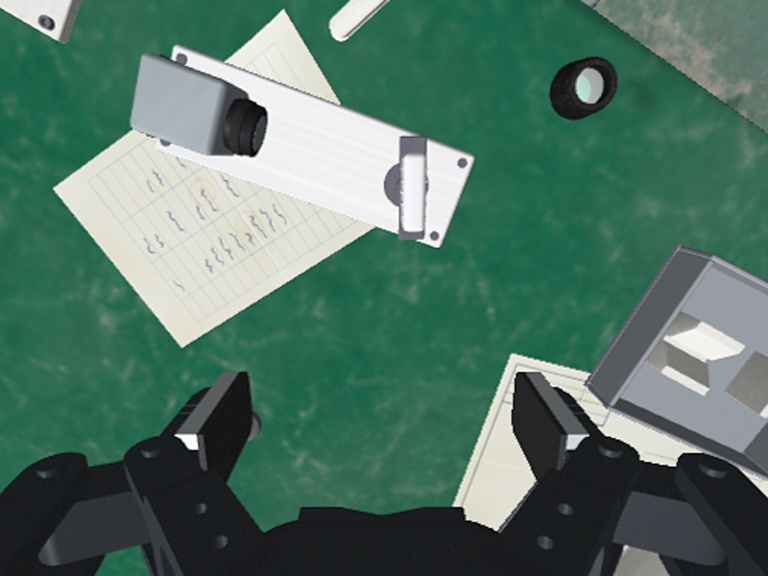

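View pics/w7c.png

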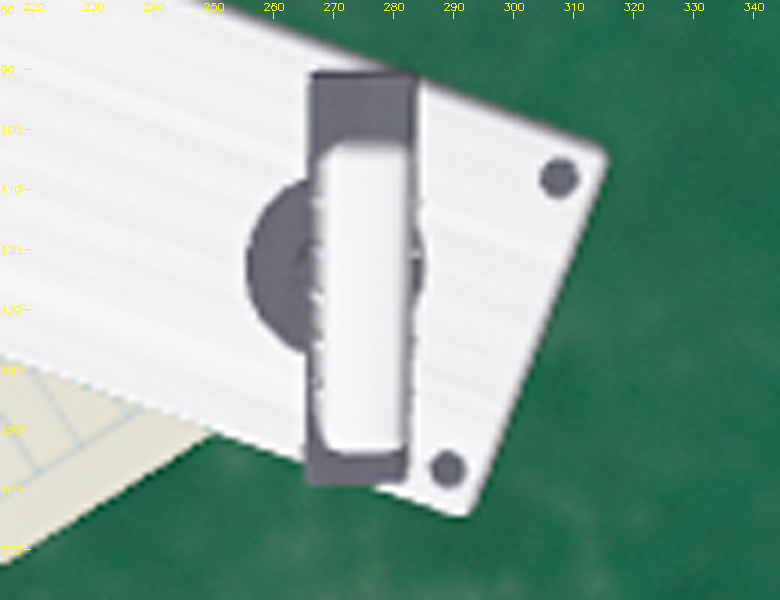

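```bash
python3 - <<'E'
from h import *
s=dict(np.load("w7.npz"))
def P(n,l,z):
    a=np.array([ray(s,u,v,z)[:2] for u,v in l]);print(n,a.round(1).tolist(),"mean",a.mean(0).round(1))
    if len(a)==4:
        for i in range(4):
            d=a[(i+1)%4]-a[i];print("   len",np.hypot(*d).round(1),"ang",np.degrees(np.arctan2(d[1],d[0])).round(1))
    return a.mean(0)
b=P("bar",[(268,103),(282,103),(282,153.5),(268.2,153.5)],100)
P("plate",[(315.5,104),(292,164),(103,99.5),(117.5,29.7)],8)
l=P("lens",[(172.5,86)],34)
d=b-l;print("lens->pivot",np.hypot(*d),np.degrees(np.arctan2(d[1],d[0]))-90)
ball=np.array([679,-25.6]);e=ball-b
for yaw in (9.5,10.2,10.9):
    sd=np.degrees(np.arctan2(e[1],e[0]));th=(sd-(yaw-np.degrees(.9)))/2
    print(yaw,sd,np.hypot(*e),th,"normal rest",yaw-np.degrees(1.235)+180,"final",yaw-np.degrees(1.235)+180+th)
E
```

```text
bar [[427.7, -23.1], [422.4, -14.0], [454.7, 6.0], [460.1, -3.4]] mean [441.2  -8.6]
   len 10.5 ang 120.2
   len 38.0 ang 31.7
   len 10.9 ang -59.8
   len 38.0 ang -148.8
plate [[400.3, 23.1], [466.3, 35.7], [508.0, -171.0], [439.8, -183.3]] mean [453.6 -73.9]
   len 67.3 ang 10.8
   len 211.0 ang -78.6
   len 69.3 ang -169.8
   len 210.1 ang 100.9
lens [[457.7, -107.4]] mean [ 457.7 -107.4]
lens->pivot 100.1068632425125 9.478990670052127
9.5 -4.0823902678939845 238.39502995795687 18.991905646940054 normal rest 118.73971230134333 final 137.73161794828337
10.2 -4.0823902678939845 238.39502995795687 18.641905646940053 normal rest 119.43971230134333 final 138.0816179482834
10.9 -4.0823902678939845 238.39502995795687 18.291905646940055 normal rest 120.13971230134334 final 138.4316179482834
```

jog_arm(plan="-2.5 -0.6 -1 0 0 0 8.5;-2.5 -0.6 -2 0 0 0 8.5;-0.7 -0.2 -2 0 0 0 8.5;0 0 0 0 0 0 8.5;0 0 0 0 0 0 8.5;0 0 0 0 0 0 8.5;0 0 0 0 0 0 8.5;0 0 0 0 0 0 8.5")

```text
t: 16.85
tcp_pos: [443.6, -7.6, 143.2]
ee_rot: [[-0.504, 0.006, -0.864], [0.864, -0.0, -0.504], [-0.004, -1.0, -0.005]]
force: [-0.3, 0.2, -0.4]
grip_width: 84.7
```

jog_arm(plan="-0.2 -0.1 -1.5 0 0.3 0 8.5;0 0 -2.5 0 0 0 8.5;0 0 -2 0 0 0 8.5;0 0 -0.8 0 0 0 8.5;0 0 0 0 0 0 8.5;0 0 0 0 0 0 8.5;0 0 0 0 0 0 8.5;0 0 0 0 0 0 8.5")

```text
t: 17.65
tcp_pos: [442.4, -8.6, 72.2]
ee_rot: [[-0.505, 0.002, -0.863], [0.863, -0.001, -0.505], [-0.001, -1.0, -0.001]]
force: [-0.9, -0.8, -0.2]
grip_width: 85.3
```

jog_arm(plan="-0.1 0 0 0 0 0 7;0 0 0 0 0 0 5;0 0 0 0 0 0 3;0 0 0 0 0 0 1.5;0 0 0 0 0 0 0.5;0 0 0 0 0 0 0.5;0 0 0 0 0 0 0.5;0 0 0 0 0 0 0.5")

```text
t: 18.45
tcp_pos: [442.0, -8.1, 74.1]
ee_rot: [[-0.505, 0.004, -0.863], [0.863, 0.001, -0.505], [-0.002, -1.0, -0.004]]
force: [-1.0, 0.9, 1.8]
grip_width: 10.6
```

jog_arm(plan="0 0 0 0 0 2.5 0.5;0 0 0 0 0 3 0.5;0 0 0 0 0 3 0.5;0 0 0 0 0 3 0.5;0 0 0 0 0 3 0.5;0 0 0 0 0 2 0.5;0 0 0 0 0 0 0.5;0 0 0 0 0 0 0.5")

```text
t: 19.25
tcp_pos: [441.8, -8.0, 74.1]
ee_rot: [[-0.736, 0.003, -0.677], [0.677, 0.002, -0.736], [-0.001, -1.0, -0.004]]
force: [-0.3, 1.3, 1.4]
grip_width: 11.0
```

```bash
python3 - <<'E'
from h import *
st=arm.state();print(st["qpos"].round(3),st["tcp_pos"].round(1),np.degrees(np.arctan2(*st["ee_rot"][[1,0],0])),st["force"],st["wrist_torque"])
s=optics.snapshot("wrist")
cv2.imwrite("pics/w8.png",cv2.resize(s["pixels"][:,:,::-1],None,fx=1.5,fy=1.5,interpolation=cv2.INTER_CUBIC))
np.savez("w8.npz",**s)
E
```

```text
[-0.019 -0.179 -0.384  1.363  0.002 -0.847] [441.8  -8.   74.1] 137.41845850362054 [-0.33892262  1.33308731  1.41706892] [ 0.17429966  0.16488591 -0.03459474]
```

View pics/w8.png

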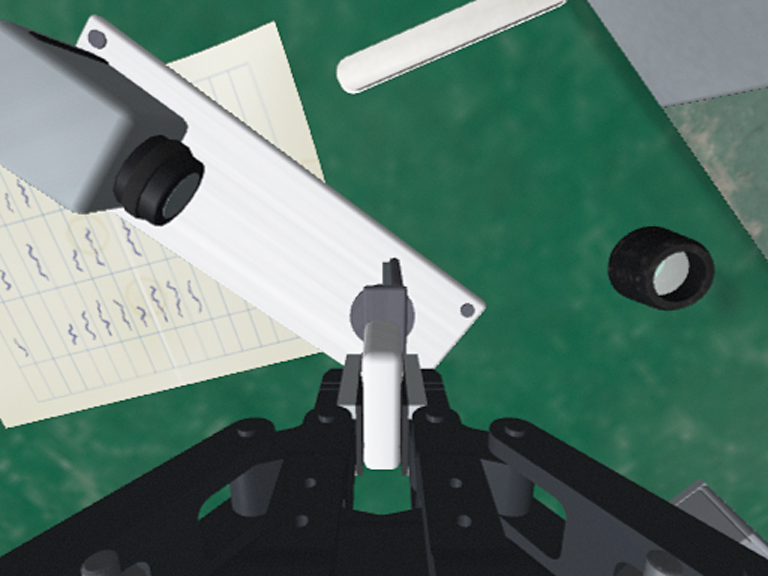

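jog_arm(plan="0 0 0 0 0 0.7 0.5;0 0 0 0 0 0 0.5;0 0 0 0 0 0 0.5;0 0 0 0 0 0 0.5;0 0 0 0 0 0 0.5;0 0 0 0 0 0 0.5;0 0 0 0 0 0 0.5;0 0 0 0 0 0 0.5")

```text
t: 20.1
tcp_pos: [441.8, -7.9, 74.1]
ee_rot: [[-0.744, 0.003, -0.668], [0.668, 0.002, -0.744], [-0.001, -1.0, -0.004]]
force: [-1.0, 1.5, 0.5]
grip_width: 11.0
```

```bash
python3 - <<'E'
from h import *
st=arm.state();print(st["t"],st["tcp_pos"].round(1),np.degrees(np.arctan2(*st["ee_rot"][[1,0],0])),st["force"],st["wrist_torque"],st["grip_width"],st["joint_velocities"].round(4))
s=optics.snapshot("top")
cv2.imwrite("pics/t9.png",cv2.resize(s["pixels"][:,:,::-1],None,fx=1.5,fy=1.5,interpolation=cv2.INTER_CUBIC))
E
```

```text
20.1 [441.8  -7.9  74.1] 138.08174650990577 [-0.96187171  1.45613658  0.47430262] [ 0.18756805  0.16251357 -0.05189585] 10.951675770119646 [ 0.0019 -0.0013  0.0009 -0.0003 -0.0001  0.0013]
```

View pics/t9.png

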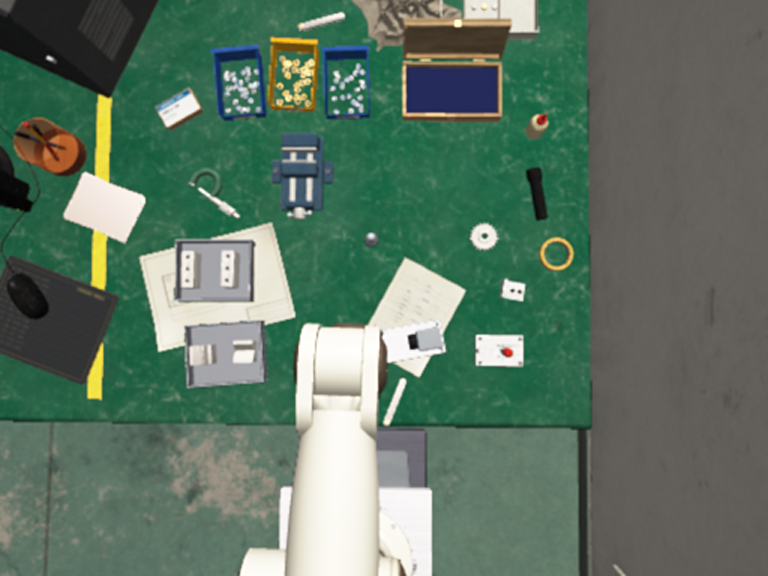

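The top view shows both parts lying in their own bins: the setting block at about (228,268) and the V-block at about (243,352). The gear, bracket and tape roll are where they started. I'm handing in.

```bash
python3 -c "
from plant import workorder
print(workorder.job_done())"
```

```text
the job is handed in; nothing more can be done
None
```

I put the V-block and the setting block into their own kinds' bins and released them, then turned the mirror by its thumb bar and handed in while still gripping it. The hand-in reports no verdict; the clock read about 20 s of the 58 s allowed.

- **Parts:** the last top view shows both in the empty parts of their bins. The wrist views after each release showed the V-block lying flat and the setting block standing upright.
- **Bystanders:** the gear, bracket and tape roll look unmoved compared with the first picture.
- **Mirror angle:** the jaw across the bar stands at 138.1°, which is the angle I worked out to bring the ball to the middle. The fixed directions it rests on are the pivot at (441, -9) mm and the ball at (679, -26) mm. I could not see the reflection itself, so this rests on geometry. The main doubt is about 0.7° in the unit's heading, roughly 3 mm sideways at the ball against the 20 mm allowed.
- **Grip:** the fingers are closed on the bar at 11.0 mm opening, with the joints nearly still (under 0.002 rad/s). The bar is given as 12 mm thick. The force pressing on the mirror was not read directly; I relied on the fixed grip force.
- **Reading that disagreed:** wrist torque about the vertical read 0.035 N m just before the final 0.7° correction and 0.052 N m after it. The spring should give about 0.037 to 0.039 N m. I put the difference down to sensor noise and friction.

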